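# Hang the yellow machine guard on its hinge post

### The arm

A 6-joint arm with a two-finger parallel gripper is mounted at the origin on a cart in front of the work surface, level with it; the furniture and walls round the work are solid. World frame = base frame: x ahead of the robot, y to its left, z up, the work surface at z = 0. Lengths are in m, angles in rad, forces in N, time in s.
With the tool pointing down it reaches from about 0.35 to 0.775 m from the base axis. Payload 7.3 kg.
Tool frame: the origin (TCP) lies on the centre line of the jaws, within the pads' length; the fingertips stand 17 mm ahead of it and the grasp point (between the pads) lies 2 mm behind it (robot.tip_extent is the distance from the TCP to the fingertips, in m); z points along the fingers, y is the line along which they close (so a half turn about z gives the same grasp; the last joint's range is limited). The gripper opens to 92 mm and grips with 3 to 60 N. Pads are 19 mm wide; open, the fingers measure 130 mm over their backs; the gripper's body (75 mm by 190 mm) begins 47 mm behind the grasp point.
Start: joints at [-1.283, 0.342, 1.524, -0, 1.275, -0.146], TCP at [0.221, -0.476, 0.224] pointing down, gripper open.
Joint ranges: [-2.53, 2.53], [-0.77, 2.02], [0.04, 2.7], [-1, 4.14], [0.28, 2.66], [-3.11, 3.11]. Speed limits (rad/s): [2.57, 2.57, 3.14, 3.14, 3.14, 3.14].

### API

Orientations are given as [roll, pitch, yaw] about the fixed x, y, z axes, in that order (R = Rz(yaw) Ry(pitch) Rx(roll)).
In Python, from cell import robot gives the robot as it stands.
- The arm moves only by the tool step_arm, never from a script. Its argument "motion" is a list of rows, each a list of 2 entries, a list of its own where there are three numbers: the shift along the tool's x, y, z in units of 60 mm (1.0 is 60 mm), then the turn about the tool's z in rad. In form: [[[x, y, z], spin], ...]. A call has 1 to 10 rows; each row is the pose to reach, as a shift and turn from the pose commanded when the call began, along the tool's axes at that moment; what a row does not reach only later rows make up. A row lasts 1/8 s, in which the tool goes at most 62.5 mm and 10.7 degrees, less where a joint would pass 70% of its speed; a pose out of reach is approached as far as the arm can. A call with a gripper value outside its range is refused whole. "hand" is the closure in counts, from 0 (fully open) to 255 (shut), set as the call begins (left out, the last holds). The fingers move at their own pace and stop on an object; "squeeze" is the grip in N (left out, the last holds). Time passes only in rows, so rows that repeat a pose let the fingers close. It gives the time, the measured TCP pose, the force, the opening and the grip force at its end, in the units of the state.
- robot.observe(): the state, without advancing time (a new reading comes with each control period).
- robot.read_camera(name): name is "scene" or "top" or "wrist"; returns a dict with "pixels" (420x560x3 uint8, red, green, blue), "intrinsics" (3x3 intrinsics, pixels), "k1" (the pictures are not rectified: a ray, as slopes to the right and down, at radius r is drawn at 1 + k1 r^2 times it, then the intrinsics apply), "xyz" and "rotation" of the camera in the world; the wrist camera has in their place "T_tool_cam" (4x4, takes a point from camera to tool coordinates, whose origin is the TCP and whose axes are the flange's). Camera axes: x right, y up, looking along -z (the intrinsics and any distortion apply to the point x, -y, -z); pixel columns grow to the right and rows downward; lengths in m; the calibration is good to about 2 mm. A picture is of the moment at which its call begins: read the wrist's pose just before it. There is no depth.
- robot.hand_in(): hands the job in; it is judged then, once.
The state is a dict: "time": time; "qpos": joint angles; "qvel": joint speeds; "joint_efforts": joint torques, N m; "tool_pos": TCP position; "tool_rot": TCP orientation; "contact_force": force on the tool from outside, world axes, zero at the start; "torque": the same for the moment, N m; "opening": finger opening in m; "grip_force": force on a finger pad.
Only numpy, scipy, OpenCV 4.12 (cv2) and the standard library are available. Lean on these libraries where they do the work, as an engineer would, in place of code of your own. Each camera call takes 0.05 s, during which the arm holds its last target. There are 200 camera calls.

### The job

Take the yellow guard out of the rack and hang it on the hinge post: slip both of its hinge sockets down over the two upright pintles until it sits fully home, then let go. Leave the blue guard standing in the rack.

Things in the scene. Friction and masses are not known exactly. Their poses are not given: they have to be found in the camera images.
- yellow_guard: Yellow-framed flat guard with clear window, 140 wide (its y) x 160 tall (z) x 12 thick (x), under 0.4 kg, upright in a rack groove (lowest 16 mm held, 3 mm play a side). Origin: middle of its bottom edge, 8 mm above the table. Grip the 42 mm tall solid top rail in the middle, across the thickness. Hinge straps (19 thick) only at y = +34 to +70. Two sockets past the +y edge, axis at y = +90, x = 0.
- yellow_guard_lower (a point): Bottom mouth centre of the guard's lower hinge socket, 20 mm above its bottom edge. Each socket is an upright steel tube, 20 tall, open right through, bore 14, with a bell mouth at the bottom, 22 wide inside, 29 outside.
- yellow_guard_upper (a point): Bottom mouth centre of its upper socket, 100 mm straight above the lower one.
- blue_guard: A second guard of the same shape, size and origin, framed in blue, in the other groove of the rack, parallel to the yellow one and 110 mm from it (centre to centre); which groove holds which varies. It stays where it is.
- hinge_post: Fixed post. Origin on the table below the pintle axis. A grey 30 x 30 upright, 165 tall, is centred 47 mm to its +y; two brackets reach from it to the axis, each with an upright brass pintle, one above the other. A hung guard stretches to the post's -y side, its bottom edge 30 mm above the table. Base plate with bolts: 13 tall. The -x side (to the robot) is open.
- pintle_lower (a point): Foot of the lower pintle (8 diameter, 22 tall, pointed), on the bracket's round shoulder (26 wide, 8 thick) where the socket's mouth comes to rest, 50 mm above the table.
- pintle_upper (a point): The same on the upper bracket, 150 mm above the table. This bracket blocks the lower socket from straight above: bring the guard in level, from the -x or -y side, with its bottom edge 55 to 98 mm above the table (75 is good), so the lower socket comes in between the brackets and the upper one over the upper pintle; then lower.

How it is judged:
On the way:
1. the yellow guard is lifted out of the rack (height (world z) of yellow_guard above 0.04 m), for 0.1 s.
At the end, for the whole second after the job is handed in: Both sockets of the yellow guard are on their pintles, mouths within 10 mm of the shoulders in height and within 10 mm of the pintle axis sideways; the guard is upright within 10 degrees, at rest, at whatever angle it has swung to; the blue guard stands in the rack (horizontal distance between yellow_guard_lower and pintle_lower below 0.01 m and horizontal distance between yellow_guard_upper and pintle_upper below 0.01 m and z of yellow_guard_lower in the frame of pintle_lower between -0.01 and 0.01 m and z of yellow_guard_upper in the frame of pintle_upper below 0.01 m and angle between yellow_guard's own z axis and vertical below 0.175 rad and linear speed of yellow_guard below 0.03 m/s and angle between blue_guard's own z axis and vertical below 0.3 rad); the robot touches nothing.
It fails at once if the blue guard is moved 40 mm or more from its place (distance of blue_guard from where it was at the start of the episode above 0.04 m).
It also fails if it takes over 40 s, if anything falls off the work surface, if the arm or the gripper's body presses on something with over 40 N, if the wrist force passes 120 N, or if a joint passes its speed limit or range.

## Working session

There is one attempt and no reset: what is moved stays moved. The work goes in short steps, Python scripts to look and compute and a tool call to move; the robot and the scene stay as the last step left them, time stands still between calls to the robot, and variables do not carry over. Pictures are saved under pics/ and viewed, at most 10 in all, crops included, and the job is handed in when it is done.

Besides the shell and the picture viewer there is one more tool, called after "Emit:" as name([rows], argument=value, ...), one row to a line, values as JSON. step_arm: Moves the arm, as the interface text tells. Its arguments: {"type":"object","properties":{"motion":{"type":"array"},"hand":{"type":"number"},"squeeze":{"type":"number"}},"required":["motion"]}

```bash
mkdir -p pics
cat > h.py <<'E'
import numpy as np, cv2
from cell import robot
from scipy.spatial.transform import Rotation as R
def ray(c,uv):
    K=np.array(c["intrinsics"],float);k=c["k1"]
    d=cv2.undistortPoints(np.array(uv,float).reshape(-1,1,2),K,np.array([k,0,0,0,0.])).reshape(-1,2)
    v=np.c_[d[:,0],-d[:,1],-np.ones(len(d))]
    return np.array(c["xyz"]),v@np.array(c["rotation"]).T
def onz(c,uv,z):
    o,v=ray(c,uv); return o+v*((z-o[2])/v[:,2])[:,None]
def proj(c,P):
    P=(np.array(P,float).reshape(-1,3)-c["xyz"])@np.array(c["rotation"])
    s=np.c_[P[:,0],-P[:,1]]/-P[:,2:]; s*=1+c["k1"]*(s**2).sum(1)[:,None]
    K=np.array(c["intrinsics"]); return s*[K[0,0],K[1,1]]+K[:2,2]
def cam(n):
    s=robot.observe(); c=dict(robot.read_camera(n))
    if n=="wrist":
        T=np.array(c["T_tool_cam"]);Rt=R.from_euler('xyz',s["tool_rot"]).as_matrix()
        c["xyz"]=np.array(s["tool_pos"])+Rt@T[:3,3]; c["rotation"]=Rt@T[:3,:3]
    return c
def save(c,name): cv2.imwrite(f"pics/{name}.png",c["pixels"][:,:,::-1])
E
python3 - <<'E'
from h import *
import pickle
for n in("scene","top"):
    c=cam(n); save(c,n); pickle.dump({k:np.array(v) for k,v in c.items()},open(n+".pkl","wb"))
    print(n,c["xyz"],np.round(c["rotation"],3).tolist(),c["k1"],np.array(c["intrinsics"])[0])
print(robot.observe())
E
```

```text
scene [-0.03377025  0.36699465  0.83024415] [0.75, -0.019, -2.159] -0.10435878453161798 [424.93648421   0.         288.31447939]
top [ 0.30957473 -0.01443377  1.33260229] [0.151, 0.01, -1.574] -0.05415325602694887 [513.97814149   0.         282.23522431]
{'time': 0.1, 'qpos': array([-1.28301118e+00,  3.42686555e-01,  1.52497093e+00,  1.29365205e-05,
        1.27540112e+00, -1.45954756e-01]), 'qvel': array([-9.45551797e-04,  3.79081836e-05, -2.44369746e-03, -1.07549419e-03,
       -6.11640030e-04, -8.60697790e-04]), 'joint_efforts': array([ 1.97742040e-03, -4.32001948e+01, -2.44694352e+01,  7.18823285e-02,
        5.26106742e-02, -2.09365214e-05]), 'tool_pos': array([ 0.22057363, -0.47598541,  0.22297982]), 'tool_rot': array([-3.14014409e+00, -2.25442616e-04,  4.33735960e-01]), 'contact_force': array([ 0.29152016, -0.08978664,  0.09593423]), 'torque': array([-0.04356446, -0.00997876, -0.02617782]), 'grip_force': 0.0, 'opening': 0.09180202762770599}
```

View pics/scene.png

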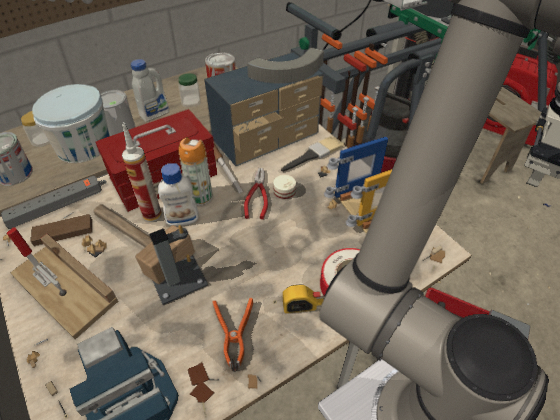

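View pics/top.png

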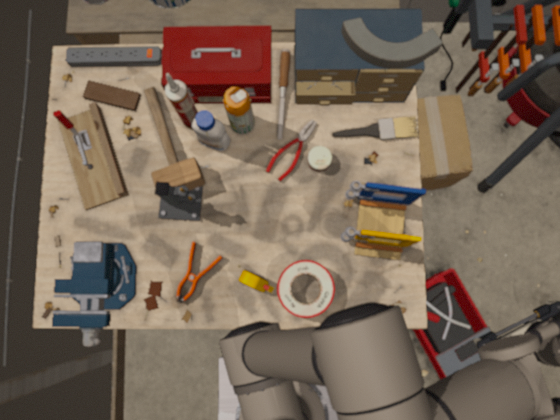

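```bash
sed -i 's/^def cam(n):/def fix(c):\n    c["rotation"]=R.from_euler("xyz",c["rotation"]).as_matrix() if np.size(c["rotation"])==3 else np.array(c["rotation"]); c["xyz"]=np.array(c["xyz"]); return c\ndef cam(n):/; s/^    return c$/    return fix(c)/' h.py
python3 - <<'E'
from h import *
import pickle
t=fix(pickle.load(open("top.pkl","rb")));s=fix(pickle.load(open("scene.pkl","rb")))
print(onz(t,[[180,200],[390,237],[390,194]],0.1).round(3), proj(s,onz(t,[[180,200],[390,237]],.1)))
I=lambda c,x,y,w,h,f:cv2.resize(c["pixels"][y:y+h,x:x+w,::-1],None,fx=f,fy=f,interpolation=cv2.INTER_CUBIC)
a=I(t,140,150,100,75,4);b=I(t,340,170,100,100,3);d=I(s,120,220,100,90,4);e=I(s,310,130,100,100,3)
o=np.zeros((600,800,3),np.uint8)
for im,x,y in((a,0,0),(b,400,0),(d,0,300),(e,400,300)):
    im=im[:300,:400]; o[y:y+im.shape[0],x:x+im.shape[1]]=im
cv2.imwrite("pics/z.png",o)
E
```

```text
[[ 0.535  0.248  0.1  ]
 [ 0.442 -0.262  0.1  ]
 [ 0.548 -0.266  0.1  ]] [[180.53783429 254.61909061]
 [387.61640674 189.86833513]]
```

View pics/z.png

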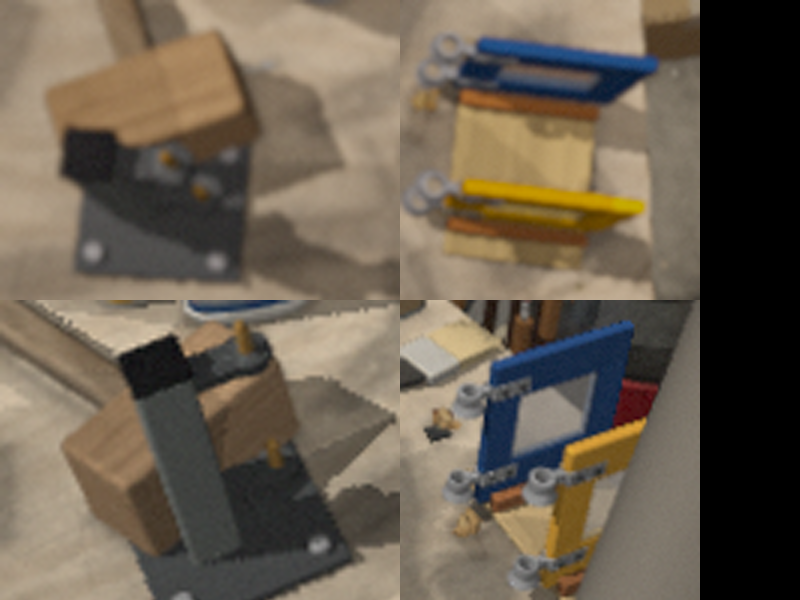

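Run:
```python
from h import *
import pickle
t=fix(pickle.load(open("top.pkl","rb")));s=fix(pickle.load(open("scene.pkl","rb")))
def tri(a,b):
    (o1,v1),(o2,v2)=ray(t,[a]),ray(s,[b]);v1=v1[0];v2=v2[0]
    k=np.linalg.lstsq(np.c_[v1,-v2],o2-o1,rcond=None)[0];p,q=o1+k[0]*v1,o2+k[1]*v2
    return ((p+q)/2).round(4),round(np.linalg.norm(p-q),4)
def brass(c,x,y,w,h):
    H=cv2.cvtColor(c["pixels"],cv2.COLOR_RGB2HSV)
    m=cv2.inRange(H,(10,130,90),(28,255,255)); z=np.zeros_like(m); z[y:y+h,x:x+w]=m[y:y+h,x:x+w]
    n,_,st,ce=cv2.connectedComponentsWithStats(z); return [(st[i].tolist(),ce[i].round(1).tolist()) for i in range(1,n) if st[i,4]>3]
print(brass(t,174,182,22,20)); print(brass(s,170,215,26,50))
print("tipU",tri((182,189.5),(180.2,225.8)),"tipL",tri((190,197.5),(188.7,255.8)))
print(onz(t,[[182,189.5]],.17).round(4),onz(t,[[190,197.5]],.07).round(4),"post top",onz(t,[[162,189]],.165).round(4))
print("base",onz(t,[[160,218.5],[201,219.5],[163.3,212.6],[194,215.2]],.01).round(4))
e=onz(t,[[361.7,231.7],[421.7,239.3]],.168);print("edge",e.round(4),e.mean(0).round(4),np.linalg.norm(e[0]-e[1]), np.degrees(np.arctan2(*(e[0]-e[1])[:2])))
e=onz(t,[[366.5,183.5],[425,192]],.168);print("blue",e.round(4),e.mean(0))
print("sock",onz(t,[[351,232]],.148).round(4),onz(t,[[344.5,236]],.048).round(4))
# block top corners triangulate
print("block",tri((152.5,174),(136.5,257)),tri((194.5,158.5),(176,228)))
```

```text
[([180, 188, 3, 3, 5], [181.0, 189.0])]
[([179, 226, 3, 7, 12], [179.9, 228.9]), ([187, 255, 3, 6, 11], [187.7, 257.0])]
tipU (array([0.5473, 0.2293, 0.1709]), np.float64(0.0014)) tipL (array([0.547 , 0.229 , 0.0689]), np.float64(0.0008))
[[0.5471 0.2289 0.17  ]] [[0.547  0.2291 0.07  ]] post top [[0.5496 0.2769 0.165 ]]
base [[0.5029 0.3182 0.01  ]
 [0.4998 0.2104 0.01  ]
 [0.5185 0.31   0.01  ]
 [0.5112 0.229  0.01  ]]
edge [[ 0.4473 -0.1841  0.168 ]
 [ 0.4292 -0.3206  0.168 ]] [ 0.4383 -0.2524  0.168 ] 0.1377483673911318 7.553975734294627
blue [[ 0.5595 -0.1982  0.168 ]
 [ 0.5389 -0.3331  0.168 ]] [ 0.54921277 -0.26563545  0.168     ]
sock [[ 0.4491 -0.1621  0.148 ]] [[ 0.4509 -0.1581  0.048 ]]
block (array([0.6097, 0.3282, 0.0645]), np.float64(0.0012)) (array([0.6492, 0.2199, 0.0575]), np.float64(0.006))
```

```bash
cat >> h.py <<'E'
def plan(P,yaw,frm=None,fyaw=None):
    s=robot.observe(); p=np.array(s["tool_pos"] if frm is None else frm); Rt=R.from_euler('xyz',s["tool_rot"]).as_matrix()
    y0=s["tool_rot"][2] if fyaw is None else fyaw
    d=Rt.T@(np.array(P)-p)/.06
    print("shift",d.round(3).tolist(),"spin",round(-(yaw-y0),3))
E
python3 -c "
from h import *
plan([.438,-.252,.32],np.radians(82.5))"
```

```text
shift [4.857, -1.867, -1.613] spin -1.006
```

Emit:
step_arm([
  [[0, 0, -0.9], -0.1],
  [[0.75, -0.3, -1.6], -0.27],
  [[1.55, -0.6, -1.61], -0.44],
  [[2.4, -0.92, -1.61], -0.61],
  [[3.25, -1.25, -1.61], -0.78],
  [[4.1, -1.57, -1.61], -0.92],
  [[4.857, -1.867, -1.613], -1.006],
  [[4.857, -1.867, -1.613], -1.006],
  [[4.857, -1.867, -1.613], -1.006],
], hand=40)

```text
time: 1.23
tool_pos: [0.4377, -0.2524, 0.3201]
tool_rot: [-3.141, 0.0, 1.44]
contact_force: [-0.6, -0.4, -0.3]
opening: 0.0771
grip_force: 0.0
```

Run:
```python
from h import *
import pickle
s=robot.observe();print(s["tool_pos"],s["tool_rot"],s["opening"],s["time"],s["contact_force"])
c=cam("wrist");save(c,"w1");pickle.dump(c,open("w1.pkl","wb"));print(c["xyz"],c["rotation"].round(2))
```

```text
[ 0.4376578  -0.2524474   0.32006841] [-3.14063358e+00  1.71551969e-04  1.43953233e+00] 0.07714057611393876 1.225 [-0.64669701 -0.41102536 -0.29877271]
[ 0.44986438 -0.17123669  0.47940425] [[ 0.99  0.12  0.04]
 [-0.13  0.95  0.3 ]
 [-0.   -0.3   0.95]]
```

View pics/w1.png

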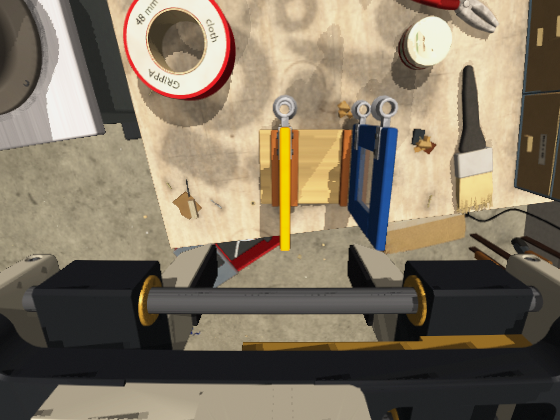

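The wrist view shows the yellow rail edge-on from about (285,126) to (285,250), with its sockets at (285,107). The blue guard stands to its right, and the open fingers are centred near column 282.

Run:
```python
from h import *
import pickle
c=pickle.load(open("w1.pkl","rb"))
H=cv2.cvtColor(c["pixels"],cv2.COLOR_RGB2HSV);m=cv2.inRange(H,(22,180,150),(34,255,255));m[:110]=0;m[256:]=0
n,l,st,ce=cv2.connectedComponentsWithStats(m);i=1+st[1:,4].argmax();print(st[i])
cols=[(np.where(l[r]==i)[0].mean(),r) for r in range(st[i,1]+3,st[i,1]+st[i,3]-3)]
P=onz(c,cols,.168);f=np.polyfit(P[:,1],P[:,0],1);print("slope deg",np.degrees(np.arctan(f[0])))
e=onz(c,[(285,st[i,1]),(285,st[i,1]+st[i,3])],.168);ym=e[:,1].mean();print(e.round(4),ym,np.polyval(f,ym))
print("socket",onz(c,[[284.5,107]],.148).round(4))
plan([np.polyval(f,ym),ym,.146],np.pi/2-np.arctan(f[0]))
```

```text
[ 280  128   10  123 1122]
slope deg 7.154176966969964
[[ 0.4506 -0.1834  0.168 ]
 [ 0.4329 -0.3194  0.168 ]] -0.25139197485451603 0.44164435787838974
socket [[ 0.4529 -0.1626  0.148 ]]
shift [0.034, 0.069, 2.902] spin -0.008
```

Emit:
step_arm([
  [[0.03, 0.055, 0.6], -0.008],
  [[0.03, 0.055, 1.3], -0.008],
  [[0.03, 0.055, 2.0], -0.008],
  [[0.03, 0.055, 2.6], -0.008],
  [[0.03, 0.055, 2.9], -0.008],
  [[0.03, 0.055, 2.9], -0.008],
])

```text
time: 2.02
tool_pos: [0.4401, -0.2515, 0.1453]
tool_rot: [-3.139, -0.001, 1.445]
contact_force: [-0.2, -0.3, 0.7]
opening: 0.0776
grip_force: 0.0
```

Emit:
step_arm([
  [[0, 0, 0], 0],
  [[0, 0, 0], 0],
  [[0, 0, 0], 0],
  [[0, 0, 0], 0],
  [[0, 0, 0], 0],
  [[0, 0, 0], 0],
], hand=255, squeeze=35)

```text
time: 2.78
tool_pos: [0.4415, -0.2509, 0.1464]
tool_rot: [-3.142, 0.0, 1.448]
contact_force: [-0.4, -0.5, 0.4]
opening: 0.0219
grip_force: 0.0
```

Emit:
step_arm([
  [[0, 0, 0], 0],
  [[0, 0, 0], 0],
  [[0, 0, 0], 0],
  [[0, 0, 0], 0],
])

```text
time: 3.28
tool_pos: [0.4415, -0.2509, 0.1464]
tool_rot: [-3.141, -0.0, 1.448]
contact_force: [-1.1, 0.3, 0.4]
opening: 0.0117
grip_force: 35.0
```

Emit:
step_arm([
  [[0, 0, -0.2], 0],
  [[0, 0, -0.5], 0],
  [[0, 0, -0.9], 0],
  [[0, 0, -1.3], 0],
  [[0, 0, -1.6], 0],
  [[0, 0, -1.6], 0],
  [[0, 0, -1.6], 0],
])

```text
time: 4.15
tool_pos: [0.4412, -0.2506, 0.2418]
tool_rot: [-3.141, -0.001, 1.448]
contact_force: [-0.6, 0.6, -2.1]
opening: 0.012
grip_force: 35.0
```

Run:
```python
from h import *
import pickle
s=robot.observe();print(s["tool_pos"],s["tool_rot"],s["opening"],s["grip_force"],s["contact_force"],s["torque"])
c=cam("wrist");pickle.dump((c,s),open("w2.pkl","wb"))
cv2.imwrite("pics/w2.png",cv2.resize(c["pixels"][60:300,190:390,::-1],None,fx=2.5,fy=2.5,interpolation=cv2.INTER_CUBIC))
```

```text
[ 0.44120801 -0.25061407  0.24183182] [-3.14072197e+00 -5.10854092e-04  1.44778610e+00] 0.011959573023541349 34.987231492996216 [-0.60944601  0.56342895 -2.06196296] [ 0.01909431 -0.10261327  0.02537327]
```

View pics/w2.png

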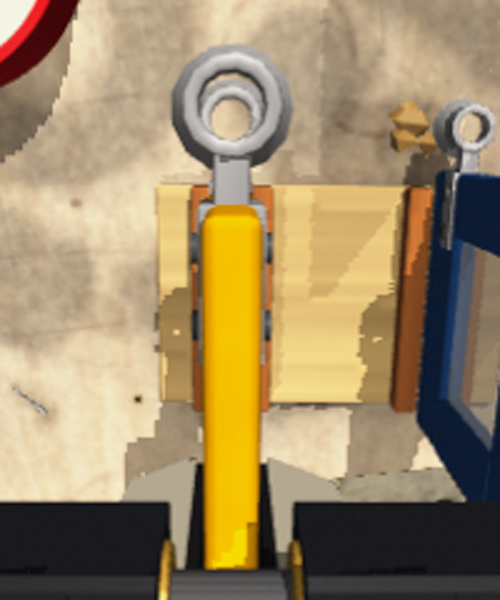

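Run:
```python
from h import *
import pickle
c,s=pickle.load(open("w2.pkl","rb"))
Rt=R.from_euler('xyz',s["tool_rot"]).as_matrix();p=s["tool_pos"]
for uv,z in(((282.6,98),p[2]+.0016),((282.4,106.3),p[2]-.0984),((272.5+10.5,142.5),p[2]+.0296)):
    q=onz(c,[uv],z)[0];print(q.round(4),"tool",(Rt.T@(q-p)).round(4))
H=cv2.cvtColor(c["pixels"],cv2.COLOR_RGB2HSV);m=cv2.inRange(H,(22,180,150),(34,255,255));m[:130]=0;m[256:]=0
for r in(150,180,210,240):
    x=np.where(m[r,265:300])[0]+265;q=onz(c,[(x.mean(),r)],p[2]+.0296)[0];print(x.min(),x.max(),(Rt.T@(q-p)).round(4))
sp=np.array([.547,.229])
y=s["tool_rot"][2];off=Rt[:2,0]*.09
print("target",sp-off)
plan([*(sp-off),.2134],y)
```

```text
[ 0.4537 -0.1608  0.2434] tool [ 0.0907  0.0014 -0.0016]
[ 0.4534 -0.1618  0.1434] tool [0.0896 0.0013 0.0984]
[ 0.4515 -0.1803  0.2714] tool [ 0.0711  0.0016 -0.0296]
273 292 [ 0.0679  0.0013 -0.0296]
274 292 [ 0.0547  0.0016 -0.0296]
274 291 [ 0.0406  0.0013 -0.0296]
275 291 [ 0.0257  0.0016 -0.0296]
target [0.53595698 0.13968007]
shift [6.649, 0.771, 0.474] spin -0.0
```

Emit:
step_arm([
  [[0.25, 0, 0], 0],
  [[0.8, 0, 0], 0],
  [[1.5, 0, 0], 0],
  [[2.3, -0.05, 0], 0],
  [[3.1, -0.1, 0], 0],
  [[3.9, -0.15, 0], 0],
  [[4.7, -0.2, 0.1], 0],
  [[5.45, -0.23, 0.3], 0],
  [[6.0, -0.23, 0.45], 0],
  [[6.4, -0.23, 0.474], 0],
])

```text
time: 5.45
tool_pos: [0.4736, 0.1342, 0.2128]
tool_rot: [-3.139, 0.0, 1.45]
contact_force: [0.1, -0.6, -2.4]
opening: 0.0114
grip_force: 35.0
```

Emit:
step_arm([
  [[0.18, 0, 0], 0],
  [[0.249, 0, 0], 0],
  [[0.249, 0, 0], 0],
  [[0.249, 0, 0], 0],
])

```text
time: 5.95
tool_pos: [0.4768, 0.146, 0.214]
tool_rot: [3.141, 0.0, 1.447]
contact_force: [-0.3, 0.5, -2.3]
opening: 0.0116
grip_force: 35.0
```

Run:
```python
from h import *
import pickle
s=robot.observe();print(s["time"],s["tool_pos"],s["tool_rot"],s["opening"],s["grip_force"],s["contact_force"],s["torque"])
c=cam("wrist");pickle.dump((c,s),open("w3.pkl","wb"));t=cam("top");pickle.dump(t,open("t3.pkl","wb"));sc=cam("scene");pickle.dump(sc,open("s3.pkl","wb"))
o=np.zeros((600,800,3),np.uint8)
I=lambda c,x,y,w,h,f:cv2.resize(c["pixels"][y:y+h,x:x+w,::-1],None,fx=f,fy=f,interpolation=cv2.INTER_CUBIC)
o[:420,:500]=I(c,230,40,250,210,2);o[:300,500:]=I(t,150,160,75,75,4);o[300:,500:]=I(sc,150,210,75,75,4)
cv2.imwrite("pics/w3.png",o)
```

```text
5.95 [0.47682446 0.14602896 0.21403727] [3.14140121e+00 2.32406141e-04 1.44682457e+00] 0.011601761745508955 34.987269043922424 [-0.32146474  0.52768943 -2.32344891] [-0.01042767 -0.0666893  -0.01027149]
```

View pics/w3.png

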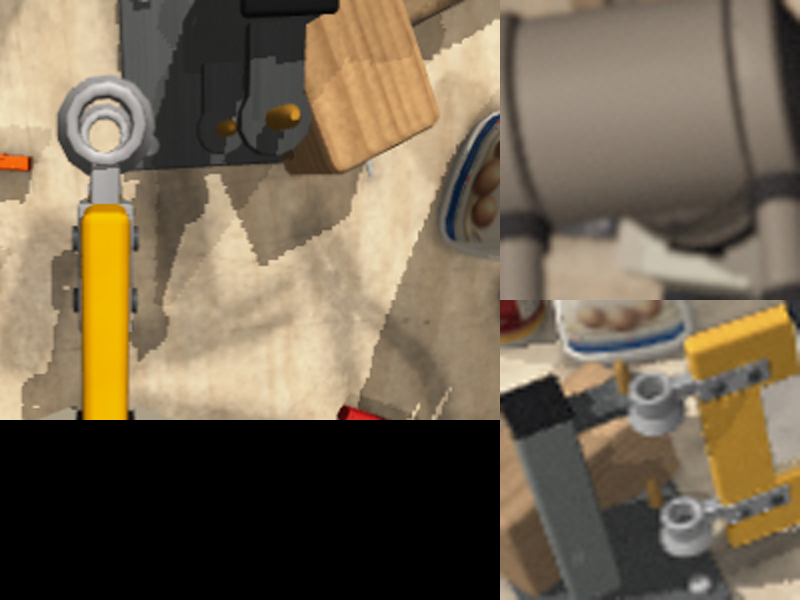

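The wrist crop shows the upper pintle tip at about pixel (379,97), the lower one at (347,103) and the held socket at (282,98). The scene crop shows both sockets hanging upright beside their pintles, and the arm hides the top view.

Run:
```python
from h import *
import pickle
c,s=pickle.load(open("w3.pkl","rb"));sc=pickle.load(open("s3.pkl","rb"))
Rt=R.from_euler('xyz',s["tool_rot"]).as_matrix();p=s["tool_pos"]
for n,uv,z in(("U tip",(379,96.5),.171),("U foot",(365,100.5),.150),("Ltip",(347,103),.071),("sockU",(282.5,98),p[2]+.0016),("sockL",(282.5,106),p[2]-.0984)):
    q=onz(c,[uv],z)[0];print(n,q.round(4),"tool",(Rt.T@(q-p)).round(4))
for n,uv,z in(("sockU",(188.75,232.5),p[2]+.0016),("sockL",(196.5,264),p[2]-.0984),("tipU",(180.2,225.8),.171),("tipL",(188.7,255.8),.071),("tipU now",(150+122/4,210+62/4),.172),("tipL now",(150+153/4,210+180/4),.072)):
    q=onz(sc,[uv],z)[0];print(n,q.round(4),"tool",(Rt.T@(q-p)).round(4))
```

```text
U tip [0.5515 0.2316 0.171 ] tool [0.0942 0.0635 0.043 ]
U foot [0.548  0.2306 0.15  ] tool [0.0927 0.0602 0.064 ]
Ltip [0.5517 0.2315 0.071 ] tool [0.0941 0.0637 0.143 ]
sockU [0.4894 0.2358 0.2156] tool [ 0.0906  0.0013 -0.0016]
sockL [0.4893 0.235  0.1156] tool [0.0898 0.0013 0.0984]
sockU [0.4844 0.2323 0.2156] tool [ 0.0866 -0.0032 -0.0016]
sockL [0.4834 0.2324 0.1156] tool [ 0.0866 -0.0042  0.0984]
tipU [0.5478 0.2299 0.171 ] tool [0.092 0.06  0.043]
tipL [0.5451 0.229  0.071 ] tool [0.0908 0.0575 0.143 ]
tipU now [0.5473 0.2292 0.172 ] tool [0.0913 0.0596 0.042 ]
tipL now [0.5469 0.2291 0.072 ] tool [0.0912 0.0592 0.142 ]
```

Emit:
step_arm([
  [[0.02, 0.2, 0], 0],
  [[0.05, 0.5, 0], 0],
  [[0.072, 0.8, 0], 0],
  [[0.072, 1.0, 0], 0],
  [[0.072, 1.042, 0], 0],
  [[0.072, 1.042, 0], 0],
  [[0.072, 1.042, 0], 0],
])

```text
time: 6.98
tool_pos: [0.5389, 0.1434, 0.214]
tool_rot: [-3.141, 0.0, 1.448]
contact_force: [-0.8, -0.6, -2.1]
opening: 0.0116
grip_force: 35.0
```

Run:
```python
from h import *
s=robot.observe();print(s["time"],s["tool_pos"],s["tool_rot"],s["contact_force"])
c=cam("wrist");sc=cam("scene")
o=np.zeros((400,800,3),np.uint8)
I=lambda c,x,y,w,h,f:cv2.resize(c["pixels"][y:y+h,x:x+w,::-1],None,fx=f,fy=f,interpolation=cv2.INTER_CUBIC)
o[:,:400]=I(c,232,50,100,100,4);o[:,400:]=I(sc,150,210,80,80,5)
cv2.imwrite("pics/w4.png",o)
```

```text
6.975 [0.53894275 0.1434006  0.21401841] [-3.14142690e+00  1.38498653e-04  1.44797499e+00] [-0.80670656 -0.58023125 -2.14166741]
```

View pics/w4.png

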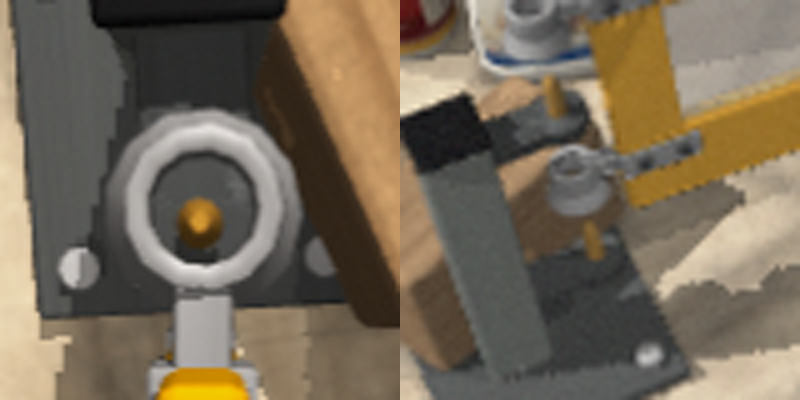

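The wrist crop shows the brass tip visible down through the upper socket, at crop (200,222), with the ring centred at (204,203). The scene crop shows the lower socket between the brackets.

Run:
```python
from h import *
c=cam("wrist");s=robot.observe()
Rt=R.from_euler('xyz',s["tool_rot"]).as_matrix();p=s["tool_pos"]
f=lambda x,y:(x/4+232,y/4+50)
for n,uv,z in(("ring",f(204,201),p[2]+.0016),("tip",f(200,222),.172)):
    print(n,(Rt.T@(onz(c,[uv],z)[0]-p)).round(4))
```

```text
ring [ 0.0896  0.0016 -0.0016]
tip [0.0885 0.001  0.0421]
```

Emit:
step_arm([
  [[-0.01, -0.005, 0.12], 0],
  [[-0.015, -0.01, 0.25], 0],
  [[-0.015, -0.01, 0.38], 0],
  [[-0.015, -0.01, 0.5], 0],
  [[-0.015, -0.01, 0.6], 0],
  [[-0.015, -0.01, 0.6], 0],
])

```text
time: 7.88
tool_pos: [0.5384, 0.1425, 0.1773]
tool_rot: [-3.14, 0.0, 1.448]
contact_force: [-0.5, 0.1, -2.6]
opening: 0.0119
grip_force: 35.0
```

Emit:
step_arm([
  [[0, 0, 0.06], 0],
  [[0, 0, 0.12], 0],
  [[0, 0, 0.15], 0],
  [[0, 0, 0.155], 0],
  [[0, 0, 0.155], 0],
])

```text
time: 8.5
tool_pos: [0.5389, 0.1423, 0.1692]
tool_rot: [3.141, 0.0, 1.448]
contact_force: [-1.0, -3.0, 4.4]
opening: 0.0117
grip_force: 35.0
```

Emit:
step_arm([
  [[0, 0, 0], 0],
  [[0, 0, 0], 0],
  [[0, 0, 0], 0],
  [[0, 0, 0], 0],
  [[0, 0, 0], 0],
  [[0, 0, 0], 0],
], hand=100)

```text
time: 9.25
tool_pos: [0.5387, 0.1425, 0.1686]
tool_rot: [-3.142, 0.0, 1.448]
contact_force: [0.7, 0.4, 0.1]
opening: 0.0558
grip_force: 0.0
```

Emit:
step_arm([
  [[0, 0, -0.2], 0],
  [[0, 0, -0.6], 0],
  [[0, 0, -1.2], 0],
  [[0, 0, -1.9], 0],
  [[0, 0, -2.2], 0],
  [[0, 0, -2.2], 0],
  [[0, 0, -2.2], 0],
])

```text
time: 10.12
tool_pos: [0.5382, 0.1425, 0.2999]
tool_rot: [-3.14, 0.0, 1.448]
contact_force: [0.4, 0.4, -0.5]
opening: 0.0561
grip_force: 0.0
```

Run:
```python
from h import *
s=robot.observe();print(s["time"],s["tool_pos"],s["opening"],s["contact_force"])
c=cam("wrist");sc=cam("scene")
o=np.zeros((400,800,3),np.uint8)
I=lambda c,x,y,w,h,f:cv2.resize(c["pixels"][y:y+h,x:x+w,::-1],None,fx=f,fy=f,interpolation=cv2.INTER_CUBIC)
o[:,:400]=I(c,180,50,200,200,2);o[:,400:]=I(sc,150,200,100,100,4)
cv2.imwrite("pics/w5.png",o)
```

```text
10.125 [0.53823645 0.1424611  0.29986762] 0.056103167644142464 [ 0.39902332  0.40972483 -0.45413864]
```

View pics/w5.png

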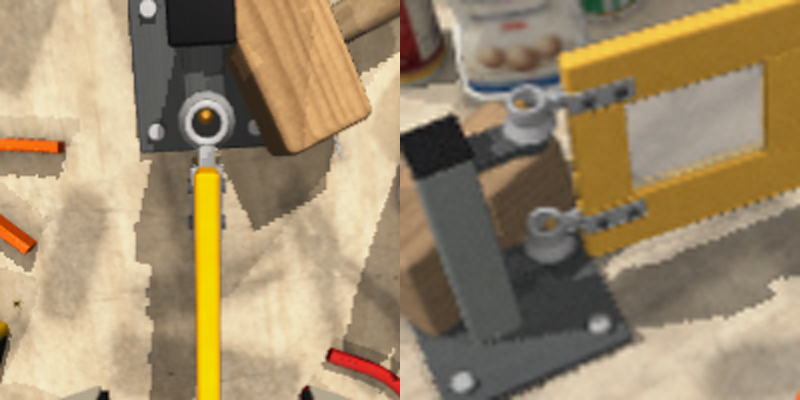

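The picture shows both sockets seated on their shoulders, with brass tips inside each ring. The guard is upright and at rest, and the gripper is clear.

```bash
python3 -c "
from cell import robot
print(robot.hand_in())"
```

```text
the job is handed in; nothing more can be done
None
```

The yellow guard is hanging fully home on both pintles and released, I never touched the blue guard in the rack, and the job was handed in at about 10 s; no verdict came back.

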